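Turn a tea-box lid over against the edge of the drying board

ROBOT

A 6-joint arm with a two-finger parallel gripper is mounted at the origin on the work surface. World frame = base frame: x ahead of the robot, y to its left, z up, the work surface at z = 0. Lengths are in mm, angles in rad, forces in N, time in s.
With the tool pointing down it reaches from about 300 to 775 mm from the base axis. Payload 14.6 kg.
Tool frame: the origin (TCP) lies at the very end of the fingers, on their centre line; the grasp point (between the pads) lies 19 mm behind it; z points along the fingers, y is the line along which they close (so a half turn about z gives the same grasp; the last joint's range is limited). The gripper opens to 94 mm and grips with 3 to 60 N. Pads are 16 mm wide; open, the fingers measure 119 mm over their backs; the gripper's body (75 mm by 177 mm) begins 78 mm behind the grasp point.
Start: joints at [1.247, 0.3, 1.521, -0, 1.321, -0.067], TCP at [139.691, 531.955, 205.446] pointing down, gripper open.
Joint ranges: [-3.03, 3.03], [-0.79, 2.21], [0.23, 2.52], [-1.04, 4.18], [0, 3.07], [-2.55, 2.55]. Speed limits (rad/s): [2.22, 2.22, 2.57, 3.14, 3.14, 3.14].

INTERFACE

Orientations are given as [roll, pitch, yaw] about the fixed x, y, z axes, in that order (R = Rz(yaw) Ry(pitch) Rx(roll)).
In Python, from cell import manip, eyes, ticket gives the robot as it stands. The module is installed in compiled form; this text tells all that it offers.
- The arm moves only by the tool arm_command, never from a script. Its argument "plan" is a list of rows, each a list of 5 numbers: the opening, from -1 (shut) to 1 (fully open), then the shift along the tool's x, y, z in m, then the turn about the tool's z in rad. In form: [[jaw, dx, dy, dz, roll], ...]. A call has 1 to 20 rows; each row shifts and turns the commanded pose from where the row before left it, along the tool's axes as they then stand; what a row does not reach is not made up. A row lasts 1/8 s, in which the tool goes at most 62.5 mm and 10.7 degrees, less where a joint would pass 70% of its speed; a pose out of reach is approached as far as the arm can. A call is refused whole if a number of a shift passes 0.0625 or a number of a turn 0.188, either way. A call with a gripper value outside its range is refused whole. The fingers move at their own pace and stop on an object; "newtons" is the grip in N (left out, the last holds). Time passes only in rows, so rows that do not move let the fingers close. It gives the time, the measured TCP pose, the force, the opening and the grip force at its end, in the units of the state.
- manip.read_state(): the state, without advancing time (a new reading comes with each control period).
- eyes.camera(name): name is "side" or "top"; returns a dict with "img" (420x560x3 uint8, blue, green, red), "z_map" (420x560 float32, mm along the optical axis (not along the pixel's ray), 0 where there is no reading), "fx", "fy", "cx", "cy" (pixels), "eye" and "orientation" of the camera in the world. Camera axes: x right, y down, z forward; pixel columns grow to the right and rows downward; lengths in mm; the calibration is good to about 2 mm. A picture is of the moment at which its call begins.
- ticket.sign_off(): hands the job in; it is judged then, once.
The state is a dict: "clock": time; "joints": joint angles; "qd": joint speeds; "effort": joint torques, N m; "eef_pos": TCP position; "eef_rot": TCP orientation; "wrist_force": force on the tool from outside, world axes, zero at the start; "moment": the same for the moment, N m; "finger_gap": finger opening in mm; "finger_force": force on a finger pad.
Only numpy, scipy, OpenCV 4.12 (cv2) and the standard library are available. Lean on these libraries where they do the work, as an engineer would, in place of code of your own. Each camera call takes 0.05 s, during which the arm holds its last target. There are 200 camera calls.

TASK

The washed lids of the tea boxes dry on the slatted board with their plug side up, but one lid still lies on the counter with its red lacquered side up. Using only fingertip pushes, with nothing pinched or picked up, push that lid up against the front edge of the board, tip it up on that edge and flip it over into the free place on the board, then push it back until it lies flat, plug up, with its long side flush against the back rail like the other two. Leave those two and everything else on the counter where they are.

Things in the scene. Friction and masses are not known exactly. Their poses are not given: they have to be found in the camera images.
- lid: the lid to turn over, rigid, about 0.16 kg: a plate 92 mm (x) by 140 mm (y) by 10 mm, red on top, and under it a pale wooden plug 64 by 112 by 14 mm, on which it lies: the plate overhangs the plug by 14 mm all round, its underside 14 mm and its top 24 mm above the counter. Origin: centre of the plug's free face; z points to the red side: up at the start, down at the end. Its +x side faces the board, a little askew
- corner_a (a point): corner of the red side at (-46, -70, 24) mm in the lid's frame
- corner_b (a point): corner of the red side at (-46, 70, 24) mm in the lid's frame
- corner_c (a point): corner of the red side at (46, -70, 24) mm in the lid's frame
- corner_d (a point): corner of the red side at (46, 70, 24) mm in the lid's frame
- board: slatted light wood board, fixed: 144 mm deep (x), 560 mm wide (y), top 19 mm above the counter. Origin: on the counter, at mid-width; x points to the back, z up. Upright front edge at x = -79 mm, facing the robot. The back rail's front face is at x = 46 mm, its top 36 mm up, so a lid flush with it is centred at x = 0. Three places, at y = -170, 0 and 170 mm. Bare wood: a lid pushed on its edge with 5 to 10 N does not slip
- free_place: sheet of pale paper, 88 mm by 146 mm, less than 1 mm thick and fixed flat on the board, that marks the free one of its three places. Origin: its centre, on the board's top; axes as the board's
- lid_one: another such lid that already lies plug up on the board, flush with the rail; origin: centre of its red side, on the board; z up. Not to be disturbed
- lid_two: another such lid that already lies plug up on the board, flush with the rail; origin: centre of its red side, on the board; z up. Not to be disturbed
- caddy: green tea caddy, a can 72 mm across and 105 mm high, standing left of the work; origin: centre of its underside. Bystander
- jar: amber glass jar with a red cap, 68 mm across and 110 mm high, standing right of the work; origin: centre of its underside. Bystander
- tape: cardboard core of a tape roll, a ring 86 mm across and 45 mm high; origin: centre of its underside. Bystander
- tea_brush: hand brush lying on the counter, its handle along its -x; origin: on its underside at mid-length. Bystander
- steel_bowl: small steel bowl 110 mm across and 45 mm high; origin: centre of its underside. Bystander
Not all that is in view belongs to the job. What is shaped like the lid but blue or purple is not meant.

How it is judged (in metres and radians):
On the way:
1. the lid is tipped up on its edge against the front edge of the board (angle between lid's own z axis and vertical between 0.8 and 2.2 rad and x of lid in the frame of board between -0.145 and -0.04 m and y of lid in the frame of board between -0.215 and 0.215 m), for 0.1 s.
At the end, for the whole second after the job is handed in: The lid lies at rest flat on the board, plug up (within 5 degrees), in the free place (centre within 45 mm of it), its long side against the back rail (within 6 mm, square within 6 degrees); the other two lids have moved less than 15 mm and the things on the counter less than 30 mm (angle between lid's own z axis and vertical above 3.05 rad and z of lid in the frame of board between 0.039 and 0.047 m and x of lid in the frame of board between -0.006 and 0.005 m and angle between the x axis of lid and the x axis of board, either way round below 0.1 rad and y of lid in the frame of board between -0.215 and 0.215 m and horizontal distance between lid and free_place below 0.045 m and linear speed of lid below 0.01 m/s and angular speed of lid below 0.1 rad/s and distance of each of lid_one, lid_two from where it was at the start of the episode below 0.015 m and distance of each of caddy, jar, tape, tea_brush, steel_bowl from where it was at the start of the episode below 0.03 m); the robot touches nothing.
It fails at once if the lid is picked up: all four corners of its red side are more than 40 mm above the counter (height (world z) of each of corner_a, corner_b, corner_c, corner_d above 0.04 m).
It fails at once if one of the two lids already on the board is disturbed (moved more than 15 mm) (distance of any of lid_one, lid_two from where it was at the start of the episode above 0.015 m).
It fails at once if a bystander on the counter is knocked or moved more than 30 mm (distance of any of caddy, jar, tape, tea_brush, steel_bowl from where it was at the start of the episode above 0.03 m).
It also fails if it takes over 50 s, if anything falls off the work surface, if the arm or the gripper's body presses on something with over 40 N, if the wrist force passes 120 N, or if a joint passes its speed limit or range.

## Working session

There is one attempt and no reset: what is moved stays moved. The work goes in short steps, Python scripts to look and compute and a tool call to move; the robot and the scene stay as the last step left them, time stands still between calls to the robot, and variables do not carry over. Pictures are saved under pics/ and viewed, at most 10 in all, crops included, and the job is handed in when it is done.

Besides the shell and the picture viewer there is one more tool, called after ">>>" as a command line: name --pt "numbers of a row" for each row, then --argument value for the rest. arm_command: Moves the arm, as the interface text tells. Its arguments: {"type":"object","properties":{"plan":{"type":"array"},"newtons":{"type":"number"}},"required":["plan"]}

```bash
mkdir -p pics; cat > h.py <<'E'
import numpy as np, cv2
from scipy.spatial.transform import Rotation as R
from cell import manip, eyes, ticket
def cam(n,save=None):
    c=eyes.camera(n)
    if save: cv2.imwrite('pics/'+save,c['img'])
    o=np.array(c['orientation'],float)
    c['R']=o if o.shape==(3,3) else R.from_euler('xyz',o).as_matrix() if o.size==3 else R.from_quat(o).as_matrix()
    c['eye']=np.array(c['eye'],float)
    return c
def ray(c,uv,z):
    uv=np.atleast_2d(uv).astype(float)
    d=np.c_[(uv[:,0]-c['cx'])/c['fx'],(uv[:,1]-c['cy'])/c['fy'],np.ones(len(uv))]@c['R'].T
    return c['eye']+d*((z-c['eye'][2])/d[:,2])[:,None]
def cloud(c):
    v,u=np.indices(c['z_map'].shape); z=c['z_map']
    p=np.stack([(u-c['cx'])/c['fx']*z,(v-c['cy'])/c['fy']*z,z],-1)
    P=p@c['R'].T+c['eye']; P[z==0]=np.nan
    return P
E
python3 - <<'E'
from h import *
for n in('top','side'):
    c=cam(n,n+'0.png'); print(n,c['eye'],c['orientation'],c['fx'],c['cx'],c['cy'])
print(manip.read_state())
E
```

```text
top [ 220.3395363    -8.86638448 1345.2108315 ] [-2.94292805 -0.01660512 -1.54313571] 446.57070266603654 277.9000434237256 214.95488055258357
side [ 398.44252652 -852.08295805  983.74111689] [-2.40360026  0.0029119  -0.11816716] 495.26551338010677 278.7459984614555 214.59930936228946
{'clock': 0.1, 'joints': array([ 1.24739338e+00,  3.00371450e-01,  1.52152085e+00, -2.78835351e-05,
        1.32071110e+00, -6.65954160e-02]), 'qd': array([-2.00156936e-03, -1.31508589e-03, -2.01412181e-03, -4.57079156e-05,
        1.29418492e-03,  1.21762554e-04]), 'effort': array([ 1.96765919e-03, -5.32641113e+01, -3.53289771e+01,  7.10595120e-02,
        2.34146143e-02, -7.12920701e-05]), 'eef_pos': array([139.62788221, 531.73341971, 204.96647222]), 'eef_rot': array([-3.14058234e+00, -4.03124818e-05,  2.88479201e+00]), 'wrist_force': array([ 0.04852801, -0.53179046,  0.31720966]), 'moment': array([-0.0839974 , -0.00703518, -0.00832634]), 'finger_force': 0.0, 'finger_gap': 94.37120092190106}
```

View pics/top0.png

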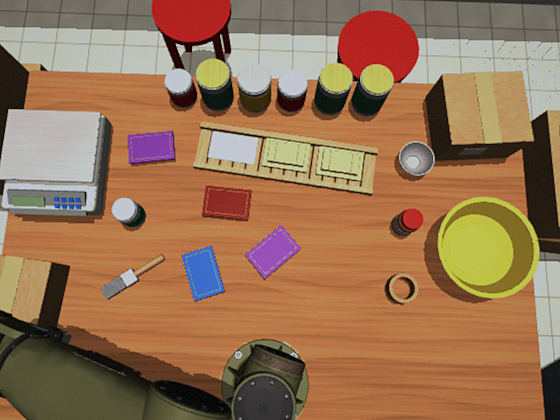

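View pics/side0.png

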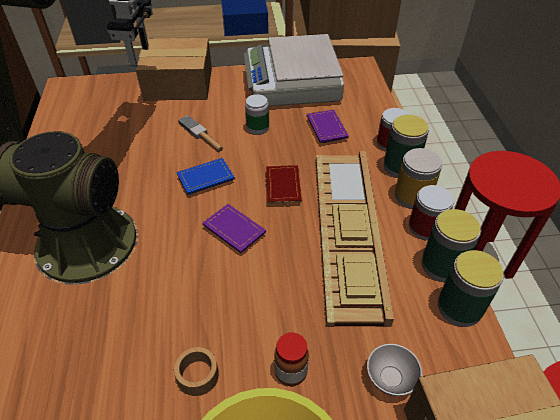

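The top view shows the red lid at (227,203), with the free paper at (232,148) on the left end of the board. The two lids already on the board are at (286,155) and (339,163). The side view shows the red lid at (284,184) and the paper at (346,182).

Possible mix-ups in the top view are the blue lid (203,273), the purple lids (273,251) and (151,148), and the red stools (192,10) and (378,45). The one I want is the red one at (227,203).

```bash
cat >> h.py <<'E'
def rect(c,mask,z,roi):
    m=np.zeros_like(mask); u0,v0,u1,v1=roi; m[v0:v1,u0:u1]=mask[v0:v1,u0:u1]
    ct=max(cv2.findContours(m,cv2.RETR_EXTERNAL,cv2.CHAIN_APPROX_NONE)[0],key=cv2.contourArea)
    P=ray(c,ct[:,0,:],z)[:,:2].astype(np.float32)
    return cv2.minAreaRect(P),P
def hsv(c,lo,hi): return cv2.inRange(cv2.cvtColor(c['img'],cv2.COLOR_BGR2HSV),lo,hi)
def red(c): return hsv(c,(0,150,50),(7,255,255))|hsv(c,(172,150,50),(180,255,255))
E
python3 - <<'E'
from h import *
T=cam('top');S=cam('side')
im=T['img'][120:240,180:400]
cv2.imwrite('pics/crop.png',cv2.resize(im,None,fx=3.5,fy=3.5,interpolation=cv2.INTER_CUBIC))
print('lid T',rect(T,red(T),24,(190,175,265,230))[0])
print('lid S',rect(S,red(S),24,(255,155,310,210))[0])
w=lambda c:hsv(c,(0,0,130),(180,60,255))|hsv(c,(90,0,130),(140,90,255))
print('paper T',rect(T,w(T),19.5,(200,125,262,170))[0])
print('paper S',rect(S,w(S),19.5,(322,158,370,205))[0])
P=cloud(T)
for n,uv in dict(lid=(227,203),paper=(232,148),l1=(286,155),l2=(339,163),counter=(230,235),can=(128,210),jar=(407,220)).items(): print(n,P[uv[1],uv[0]].round(0))
m=(P[...,2]>12)&(P[...,2]<60); 
mm=(m*255).astype(np.uint8); 
r,_=rect(T,mm,19,(185,115,385,200)); print('board T all',r,cv2.boxPoints(r))
for i in range(4):pass
E
```

```text
lid T ((521.4727783203125, 133.35940551757812), (140.33644104003906, 92.12433624267578), 85.75515747070312)
lid S ((523.7705688476562, 133.9300537109375), (141.33673095703125, 92.33635711669922), 85.82488250732422)
paper T ((698.806640625, 122.99562072753906), (148.79209899902344, 90.67879486083984), 82.71552276611328)
paper S ((701.28857421875, 125.28279113769531), (145.79818725585938, 88.77208709716797), 82.88665008544922)
lid [519. 131.  26.]
paper [696. 125.  21.]
l1 [671. -43.  43.]
l2 [ 651. -205.   42.]
counter [424. 120.   6.]
can [472. 401. 104.]
jar [ 466. -388.  111.]
board T all ((674.2699584960938, -40.476470947265625), (564.6451416015625, 153.26351928710938), 82.84187316894531) [[ 563.0558  -311.04968]
 [ 715.12476 -330.14758]
 [ 785.48413  230.09674]
 [ 633.41516  249.19464]]
```

View pics/crop.png

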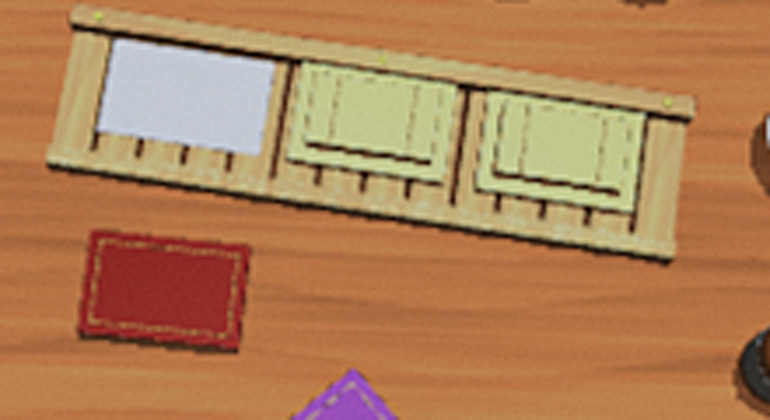

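The crop confirms the red lid. The paper, with fixed board dimensions, puts the board frame at origin (679,-44.5) with yaw -0.125. The lid's centre is at about (-178, 157) in that frame. I'll use the two open fingertips, in line with the board, behind its near edge.

>>> arm_command --pt "1 0 0 0 -0.132" --pt "1 -0.0295 -0.029 0 0" --pt "1 -0.0295 -0.029 0 0" --pt "1 -0.0295 -0.029 0 0" --pt "1 -0.0295 -0.029 0 0" --pt "1 -0.0295 -0.029 0 0" --pt "1 -0.0295 -0.029 0 0" --pt "1 -0.0295 -0.029 0 0" --pt "1 -0.0295 -0.029 0 0" --pt "1 -0.0295 -0.029 0 0" --pt "1 -0.0295 -0.029 0 0" --pt "1 -0.0295 -0.029 0 0" --pt "1 -0.0295 -0.029 0 0" --pt "1 0 0 0 0"

```text
clock: 1.95
eef_pos: [448.5, 140.9, 205.2]
eef_rot: [-3.141, -0.0, 3.014]
wrist_force: [0.5, -0.2, -0.1]
finger_gap: 94.1
finger_force: 0.0
```

```bash
cat >> h.py <<'E'
O=np.array([679.3,-44.5]); a=-0.125
B=np.array([[np.cos(a),-np.sin(a)],[np.sin(a),np.cos(a)]])  # cols: board x,y
def tob(p): return (np.atleast_2d(p)[:,:2]-O)@B
def st():
    s=manip.read_state(); f=s['wrist_force']; fb=f[:2]@B
    print('t',round(s['clock'],2),'tcp board',tob(s['eef_pos']).round(1),'z',s['eef_pos'][2].round(1),'rot',np.round(s['eef_rot'],3),'F board',fb.round(1),f[2].round(1))
E
python3 -c "
from h import *
st()"
```

```text
t 1.95 tcp board [[-252.1  155.2]] z 205.2 rot [-3.141 -0.     3.014] F board [ 0.5 -0.2] -0.1
```

>>> arm_command --pt "1 0 0 0.04 0" --pt "1 0 0 0.04 0" --pt "1 0 0 0.04 0" --pt "1 0 0 0.04 0" --pt "1 0 0 0.027 0" --pt "1 0 0 0.01 0" --pt "1 0 0 0 0" --pt "1 -0.008 0 0 0" --pt "1 -0.008 0 0 0" --pt "1 -0.008 0 0 0" --pt "1 -0.008 0 0 0" --pt "1 -0.008 0 0 0" --pt "1 -0.008 0 0 0" --pt "1 -0.008 0 0 0" --pt "1 -0.004 0 0 0" --pt "1 0 0 0 0"

```text
clock: 3.95
eef_pos: [507.4, 135.1, 8.4]
eef_rot: [3.142, 0.0, 3.017]
wrist_force: [-1.4, -0.3, 0.7]
finger_gap: 94.2
finger_force: 0.0
```

```bash
python3 - <<'E'
from h import *
st()
T=cam('top','t1.png');S=cam('side','s1.png')
for c,roi in((T,(190,165,265,230)),(S,(255,155,330,210))):
    r,P=rect(c,red(c),24,roi); print(tob(r[0]),r[1:],tob(cv2.boxPoints(r)).round(0).tolist())
E
```

```text
t 3.95 tcp board [[-192.9  156.7]] z 8.4 rot [3.142 0.    3.017] F board [-1.4 -0.5] 0.7
[[-107.97238631  105.37228734]] ((44.793148040771484, 45.19412612915039), 9.198851585388184) [[-136.0, 121.0], [-123.0, 77.0], [-80.0, 90.0], [-93.0, 133.0]]
[[-135.06718412  155.81827457]] ((140.08181762695312, 91.6535415649414), 82.69530487060547) [[-181.0, 86.0], [-89.0, 86.0], [-89.0, 226.0], [-181.0, 226.0]]
```

View pics/s1.png

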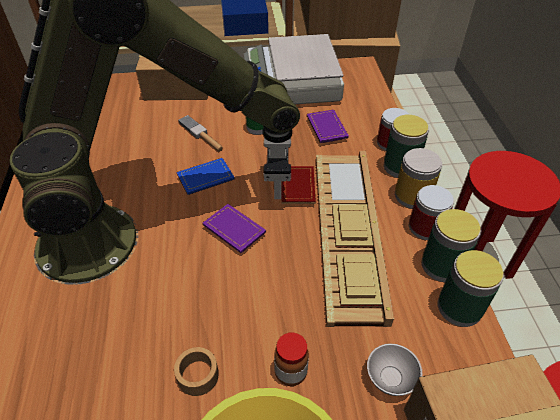

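The side view shows the lid at (298,184), squared against the fingers. It's about 10 mm short of the board. I'll push it up to contact in small steps.

>>> arm_command --pt "1 -0.004 0 0 0" --pt "1 -0.003 0 0 0" --pt "1 -0.002 0 0 0" --pt "1 -0.001 0 0 0" --pt "1 0 0 0 0"

```text
clock: 4.68
eef_pos: [517.2, 133.9, 8.5]
eef_rot: [3.142, 0.0, 3.017]
wrist_force: [0.1, 0.4, 0.3]
finger_gap: 94.0
finger_force: 0.0
```

>>> arm_command --pt "1 -0.001 0 0 0" --pt "1 -0.001 0 0 0" --pt "1 0 0 0 0"

```text
clock: 5.05
eef_pos: [518.4, 133.7, 8.5]
eef_rot: [-3.141, -0.002, 3.017]
wrist_force: [-6.0, 0.8, 4.7]
finger_gap: 93.7
finger_force: 3.1
```

>>> arm_command --pt "1 -0.0003 0 -0.003 0" --pt "1 0 0 -0.003 0" --pt "1 0 0 -0.003 0"

```text
clock: 5.42
eef_pos: [518.6, 133.7, 17.2]
eef_rot: [-3.141, -0.002, 3.017]
wrist_force: [-4.7, 1.5, -0.6]
finger_gap: 93.7
finger_force: 2.3
```

```bash
python3 - <<'E'
from h import *
st()
S=cam('side');P=cloud(S)
m=red(S)>0; m[:, :255]=0; m[:150]=0;m[215:]=0;m[:,340:]=0
Q=P[m]; Q=Q[np.isfinite(Q).all(1)]; b=np.c_[tob(Q),Q[:,2]]
print(len(b),b.min(0).round(),b.max(0).round())
k=np.polyfit(b[:,0],b[:,2],1);print('tilt deg',np.degrees(np.arctan(-k[0])))
E
```

```text
t 5.42 tcp board [[-181.7  156.7]] z 17.2 rot [-3.141e+00 -2.000e-03  3.017e+00] F board [-4.9  0.9] -0.6
915 [-168.   79.    3.] [-78. 254. 160.]
tilt deg 5.87173244886358
```

Tilt is about 6°, so the friction lift works. I'll continue along the arc.

>>> arm_command --pt "1 -0.0006 0 -0.0048 0" --pt "1 -0.0007 0 -0.0048 0" --pt "1 -0.0009 0 -0.0047 0" --pt "1 -0.0011 0 -0.0047 0"

```text
clock: 5.98
eef_pos: [521.7, 133.3, 36.3]
eef_rot: [-3.141, -0.002, 3.017]
wrist_force: [-7.5, 1.7, 1.1]
finger_gap: 94.0
finger_force: 3.5
```

```bash
cat >> h.py <<'E'
def tilt():
    st(); S=cam('side');P=cloud(S)
    m=red(S)>0; m[:, :255]=0; m[:120]=0;m[215:]=0;m[:,350:]=0
    Q=P[m]; Q=Q[np.isfinite(Q).all(1)]; b=np.c_[tob(Q),Q[:,2]]
    b=b[(b[:,2]<125)&(b[:,0]>-190)]
    for _ in range(3):
        c=np.median(b,0); n=np.linalg.svd(b-b.mean(0),full_matrices=False)[2][2]; d=abs((b-b.mean(0))@n); b=b[d<max(4,2*np.median(d))]
    n*=np.sign(n[0]); print(len(b),'n',n.round(3),'tilt',np.degrees(np.arctan2(n[0],n[2])).round(1),'x',np.percentile(b[:,0],[2,98]).round(),'y',np.percentile(b[:,1],[2,98]).round(),'z',np.percentile(b[:,2],[2,98]).round())
E
python3 -c "
from h import *
tilt()"
```

```text
t 5.97 tcp board [[-178.5  156.7]] z 36.3 rot [-3.141e+00 -2.000e-03  3.017e+00] F board [-7.7  0.7] 1.1
895 n [0.304 0.    0.953] tilt 17.7 x [-162.  -79.] y [ 86. 220.] z [25. 53.]
```

>>> arm_command --pt "1 -0.0013 0 -0.0047 0" --pt "1 -0.0016 0 -0.0045 0" --pt "1 -0.0018 0 -0.0045 0" --pt "1 -0.002 0 -0.0043 0" --pt "1 -0.0023 0 -0.0042 0" --pt "1 -0.0025 0 -0.0041 0"

```text
clock: 6.78
eef_pos: [533.6, 131.8, 63.0]
eef_rot: [-3.141, -0.001, 3.017]
wrist_force: [-6.0, 0.4, 3.3]
finger_gap: 93.8
finger_force: 3.0
```

```bash
python3 -c "
from h import *
tilt()"
```

```text
t 6.78 tcp board [[-166.5  156.8]] z 63.0 rot [-3.141e+00 -1.000e-03  3.017e+00] F board [-6.  -0.4] 3.3
754 n [0.588 0.002 0.808] tilt 36.1 x [-149.  -78.] y [ 88. 221.] z [25. 77.]
```

>>> arm_command --pt "1 -0.0027 0 -0.004 0" --pt "1 -0.003 0 -0.0038 0" --pt "1 -0.0031 0 -0.0037 0" --pt "1 -0.0033 0 -0.0035 0" --pt "1 -0.0035 0 -0.0033 0" --pt "1 -0.0037 0 -0.0032 0" --pt "1 -0.0038 0 -0.0029 0" --pt "1 -0.004 0 -0.0028 0"

```text
clock: 7.82
eef_pos: [561.3, 128.3, 90.1]
eef_rot: [3.142, 0.0, 3.017]
wrist_force: [-0.2, -0.3, 0.1]
finger_gap: 94.0
finger_force: 0.3
```

```bash
python3 -c "
from h import *
tilt()"
```

```text
t 7.83 tcp board [[-138.6  156.8]] z 90.1 rot [3.142 0.    3.017] F board [-0.2 -0.3] 0.1
404 n [ 0.874 -0.002  0.487] tilt 60.9 x [-119.  -76.] y [ 86. 216.] z [ 25. 102.]
```

>>> arm_command --pt "1 -0.0043 0 -0.0025 0" --pt "1 -0.0044 0 -0.0023 0" --pt "1 -0.0045 0 -0.002 0" --pt "1 -0.0045 0 -0.0018 0" --pt "1 -0.0046 0 -0.0016 0" --pt "1 -0.0046 0 -0.0014 0" --pt "1 -0.0047 0 -0.001 0" --pt "1 -0.0047 0 -0.0008 0"

```text
clock: 8.88
eef_pos: [597.3, 123.8, 103.4]
eef_rot: [3.142, 0.0, 3.017]
wrist_force: [-0.0, -0.7, -0.5]
finger_gap: 94.0
finger_force: 0.1
```

```bash
python3 - <<'E'
from h import *
st()
S=cam('side'); cv2.imwrite('pics/s2.png',cv2.resize(S['img'][90:240,230:400],None,fx=4,fy=4,interpolation=cv2.INTER_CUBIC))
E
```

```text
t 8.88 tcp board [[-102.4  156.8]] z 103.4 rot [3.142 0.    3.017] F board [ 0.1 -0.6] -0.5
```

View pics/s2.png

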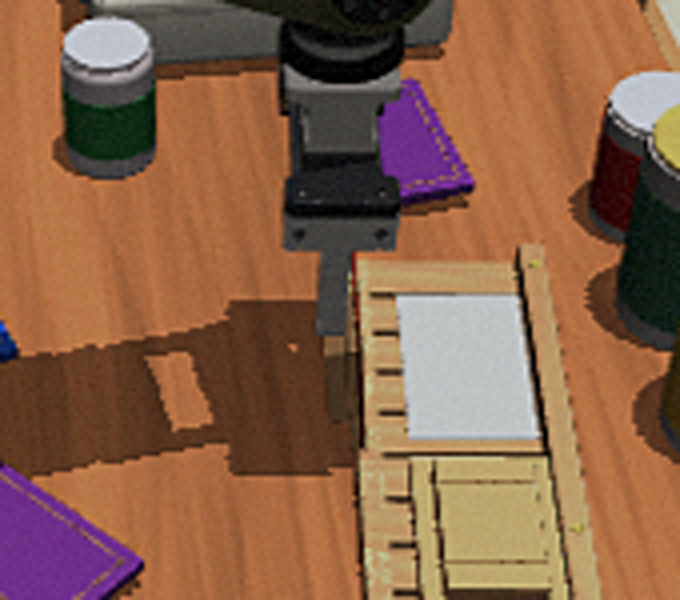

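The close crop shows the lid standing on edge at the board's front, its red side a thin line at crop (353,280), with the fingers behind it. Next I'll push it gently over.

>>> arm_command --pt "1 -0.005 0 -0.001 0" --pt "1 -0.005 0 -0.001 0" --pt "1 -0.005 0 0 0" --pt "1 -0.005 0 0 0" --pt "1 -0.005 0 0 0" --pt "1 -0.005 0 0 0" --pt "1 -0.005 0 0 0" --pt "1 0 0 0 0"

```text
clock: 9.93
eef_pos: [631.9, 119.4, 105.2]
eef_rot: [-3.142, -0.0, 3.017]
wrist_force: [0.2, 0.1, 0.1]
finger_gap: 94.4
finger_force: 0.0
```

```bash
python3 - <<'E'
from h import *
st()
S=cam('side'); cv2.imwrite('pics/s3.png',cv2.resize(S['img'][90:240,230:400],None,fx=4,fy=4,interpolation=cv2.INTER_CUBIC))
E
```

```text
t 9.93 tcp board [[-67.5 156.7]] z 105.2 rot [-3.142 -0.     3.017] F board [0.2 0.1] 0.1
```

View pics/s3.png

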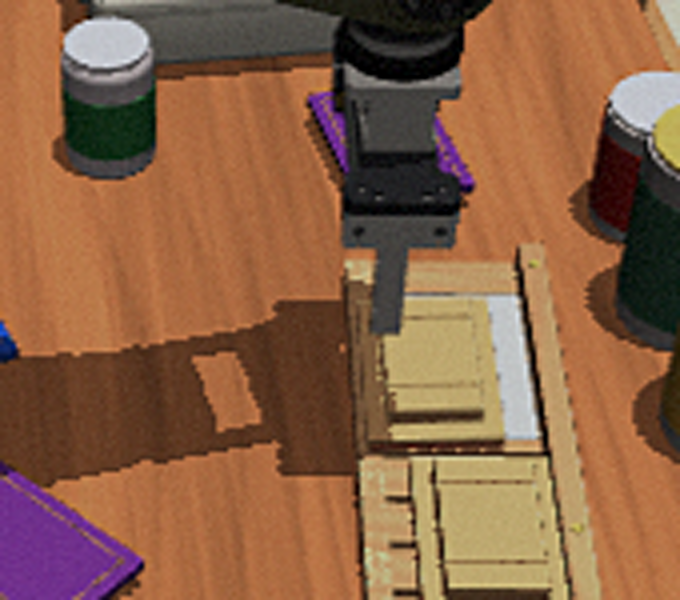

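The crop shows the lid lying plug up on the board at crop (435,370), with a paper strip still showing towards the rail. I'll back off, lower the fingers behind the plate's edge, and push it back.

>>> arm_command --pt "1 0.02 0 0 0" --pt "1 0.02 0 0 0" --pt "1 0 0 0.03 0" --pt "1 0 0 0.03 0" --pt "1 0 0 0.018 0" --pt "1 0 0 0.004 0" --pt "1 0 0 0 0" --pt "1 -0.006 0 0 0" --pt "1 -0.006 0 0 0" --pt "1 -0.006 0 0 0" --pt "1 -0.006 0 0 0" --pt "1 -0.006 0 0 0" --pt "1 -0.006 0 0 0" --pt "1 -0.004 0 0 0" --pt "1 -0.003 0 0 0" --pt "1 0 0 0 0"

```text
clock: 11.98
eef_pos: [634.9, 119.1, 23.3]
eef_rot: [3.142, 0.0, 3.017]
wrist_force: [0.1, -0.1, -0.4]
finger_gap: 94.2
finger_force: 0.0
```

```bash
python3 - <<'E'
from h import *
st()
S=cam('side'); cv2.imwrite('pics/s4.png',cv2.resize(S['img'][120:270,230:400],None,fx=4,fy=4,interpolation=cv2.INTER_CUBIC))
E
```

```text
t 11.97 tcp board [[-64.5 156.8]] z 23.3 rot [3.142 0.    3.017] F board [ 0.1 -0.1] -0.4
```

View pics/s4.png

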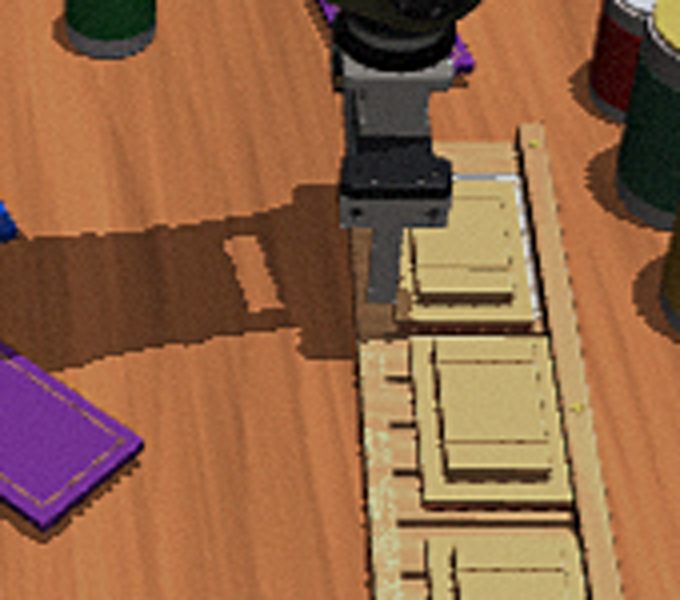

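The lid has slid squarely, with its front edge at crop (400,250). A gap of about 7 mm is left at the rail, crop (530,240). I'll push on until the force rises.

>>> arm_command --pt "1 -0.003 0 0 0" --pt "1 -0.002 0 0 0" --pt "1 -0.001 0 0 0" --pt "1 -0.001 0 0 0" --pt "1 0 0 0 0"

```text
clock: 12.65
eef_pos: [641.7, 118.3, 23.4]
eef_rot: [3.142, 0.0, 3.017]
wrist_force: [0.3, 0.7, 0.4]
finger_gap: 93.7
finger_force: 0.0
```

>>> arm_command --pt "1 -0.001 0 0 0" --pt "1 -0.001 0 0 0" --pt "1 0 0 0 0"

```text
clock: 13.02
eef_pos: [642.6, 118.2, 23.3]
eef_rot: [-3.141, -0.003, 3.017]
wrist_force: [-9.6, 0.4, 4.0]
finger_gap: 94.1
finger_force: 4.7
```

The force rose to 9.6 N at the TCP position I'd predicted for contact with the rail. I'll back off and check.

>>> arm_command --pt "1 0.003 0 0 0" --pt "1 0.02 0 0 0" --pt "1 0.03 0 0 0" --pt "1 0.03 0 -0.04 0" --pt "1 0.04 0 -0.04 0" --pt "1 0.04 0 -0.04 0" --pt "1 0.04 0 0 0" --pt "1 0 0 0 0"

```text
clock: 14.02
eef_pos: [440.9, 143.6, 144.2]
eef_rot: [3.141, 0.002, 3.018]
wrist_force: [0.4, 0.6, 0.3]
finger_gap: 93.9
finger_force: 0.0
```

```bash
python3 - <<'E'
from h import *
st()
S=cam('side'); cv2.imwrite('pics/s5.png',cv2.resize(S['img'][120:270,230:400],None,fx=4,fy=4,interpolation=cv2.INTER_CUBIC))
P=cloud(S); z=P[...,2]; b=((P[...,:2]-O)@B)
for n,y in(('lid',157),('one',0),('two',-170)):
    m=(abs(b[...,1]-y)<48)&(abs(b[...,0])<60)&(abs(z-44)<4)
    q=b[m]; print(n,m.sum(),'plug x',np.percentile(q[:,0],[3,97]).round(1),'z',np.median(z[m]).round(1))
    for dy in(-35,35):
        k=m&(abs(b[...,1]-y-dy)<12); print('  ',dy,np.percentile(b[k][:,0],[3,97]).round(1),np.median(z[k]).round(1))
E
```

```text
t 14.03 tcp board [[-260.   156.9]] z 144.2 rot [3.141e+00 2.000e-03 3.018e+00] F board [0.3 0.6] 0.3
lid 547 plug x [-31.   31.6] z 44.4
   -35 [-31.4  30.8] 44.8
   35 [-30.5  48.6] 44.3
one 710 plug x [-30.8  31.1] z 44.3
   -35 [-30.9  31. ] 44.5
   35 [-30.4  51.4] 44.0
two 953 plug x [-31.6  29.9] z 44.2
   -35 [-31.2  29.6] 44.3
   35 [-31.6  30.3] 44.2
```

View pics/s5.png

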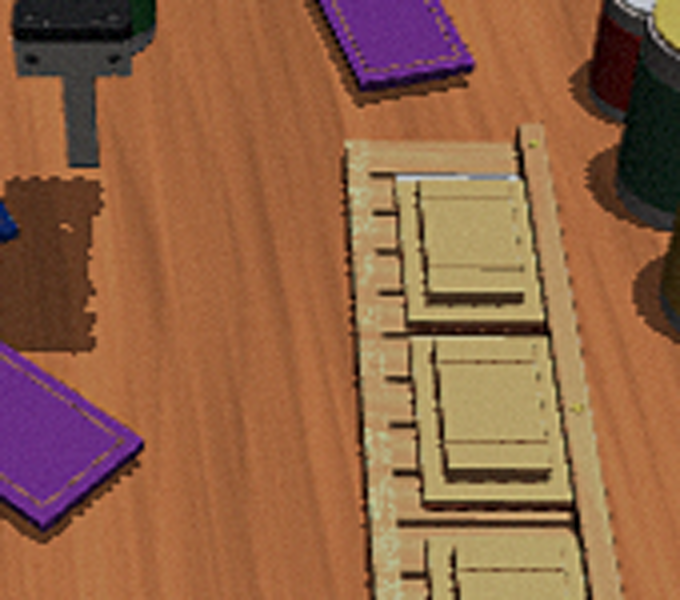

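The crop shows the lid plug up and flush with the rail at crop (470,245). It lines up with its neighbours, with the same plug x range of ±31 mm and the same height of 44 mm, and the arm is clear.

```bash
python3 -c "
from h import *
print(ticket.sign_off())"
```

```text
the job is handed in; nothing more can be done
None
```

I flipped the red lid onto the free place and handed the job in after about 14 s; it lies plug up and flush with the back rail, level with the other two lids, but the sign-off gave no verdict.

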